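# Pile the specimen dishes and hold the sprung case lid at its pointer

## Robot

A 7-joint arm with a two-finger parallel gripper is mounted at the origin on the work surface. World frame = base frame: x ahead of the robot, y to its left, z up, the work surface at z = 0. Lengths are in mm, angles in rad, forces in N, time in s.
With the tool pointing down it reaches from about 400 to 875 mm from the base axis. Payload 4.4 kg.
Tool frame: the origin (TCP) lies midway between the tips of the shut fingers; the grasp point (between the pads) lies 19 mm behind it; z points along the fingers, y is the line along which they close (so a half turn about z gives the same grasp; the last joint's range is limited). The gripper opens to 85 mm and grips with 20 to 120 N. Pads are 22 mm wide; open, the fingers measure 114 mm over their backs; the gripper's body (76 mm by 85 mm) begins 54 mm behind the grasp point. The pads swing forward as they close: fully open they stand 13 mm farther back than shut.
Start: joints at [-1.36, 0.628, 0.038, 1.517, -0.027, 0.996, -0.02], TCP at [177.606, 625.279, 207.313] pointing down, gripper open.
Joint ranges: [-3.06, 3.06], [-0.37, 2.12], [-1.25, 1.32], [0.18, 2.47], [-1.1, 4.24], [0.23, 1.98], [-2.94, 2.94]. Speed limits (rad/s): [2.57, 2.57, 3.14, 3.14, 3.14, 3.14, 3.14].

## Interface

Orientations are given as [roll, pitch, yaw] about the fixed x, y, z axes, in that order (R = Rz(yaw) Ry(pitch) Rx(roll)).
In Python, from cell import telemetry, eyes, ctrl, finder gives the robot as it stands.
- The arm moves only by the tool move_arm, never from a script. Its argument "steps" is a list of rows, each a list of 7 numbers: the turn, a rotation vector about the world's x, y, z in degrees, then the shift along the world's x, y, z in m, then the finger opening in m, from 0 to 0.0854. A call has 1 to 5 rows; each row shifts and turns the commanded pose from where the row before left it; what a row does not reach is not made up. A row lasts 1/10 s, in which the tool goes at most 50 mm and 8.59 degrees, less where a joint would pass 70% of its speed; a pose out of reach is approached as far as the arm can. A call with a gripper value outside its range is refused whole. The fingers move at their own pace and stop on an object; the grip force is fixed at half the most. Time passes only in rows, so rows that do not move let the fingers close. It gives the time, the measured TCP pose, the force, the opening and the grip force at its end, in the units of the state.
- telemetry.read_state(): the state, without advancing time (a new reading comes with each control period).
- eyes.get_image(name): name is "scene" or "top"; returns (picture, depth): 420x560x3 uint8, blue, green, red; 420x560 float32, mm along the optical axis (not along the pixel's ray), 0 where there is no reading.
- eyes.calibration(name): a dict with "fx", "fy", "cx", "cy" (pixels), "position" and "attitude" of the camera in the world. Camera axes: x right, y down, z forward; pixel columns grow to the right and rows downward; lengths in mm; the calibration is good to about 2 mm. A picture is of the moment at which its call begins. calibration takes no time and is no camera call.
- ctrl.finish_job(): hands the job in; it is judged then, once.
Trained networks look in the newest picture that a camera, given by its name, has taken for a name from the list of things; names that differ only in an ending like _2 or _b are one class to them, and where a whole thing is asked for, a point or a joint stands for the part that bears it (a point fixed in the world has none). Each returns a list of dicts, best first, with "confidence" (0 to 1); they miss things now and then, are a little off and sometimes report something else, mostly with a low value. They report only what shows in the picture. A call takes as long as a camera call. They do not tell look-alikes from the thing itself.
- finder.boxes_of(camera, name): "location" ([x, y, z] in mm, in the coordinates of the camera as it stood for that picture, good to about 4 mm: the middle of the surface that is visible of it).
- finder.cut_out(camera, name): "mask" (420x560 bool, what is visible of it).
- finder.pinpoint(camera, name): "location" ([x, y, z] in mm, in the coordinates of the camera as it stood for that picture, good to about 4 mm: a listed point, or the origin of a listed thing).
The state is a dict: "clock": time; "qpos": joint angles; "qd": joint speeds; "tau": joint torques, N m; "eef_pos": TCP position; "tool_rot": TCP orientation; "force": force on the tool from outside, world axes, zero at the start; "torque": the same for the moment, N m; "width": finger opening in mm; "gripper_force": force on a finger pad.
Only numpy, scipy, OpenCV 4.12 (cv2) and the standard library are available. Lean on these libraries where they do the work, as an engineer would, in place of code of your own. Each camera call takes 0.05 s, during which the arm holds its last target. There are 200 camera calls.

## Task

Get the finished dishes ready to be packed away: with the case still shut, stack the two petri dishes from the table, level and gently, without dropping them, squarely on the dish standing on the grey plinth, and let go of the pile. Then take the grip of the specimen case's sprung lid, lift it until the lid lies at the same angle as the metal pointer bar at its side, and finish while still holding it there so the pile can be put in; do not let the lid snap shut, and leave the pointer, the jar, the cup and the magnifier alone.

Things in the scene. Friction and masses are not known exactly. Their poses are not given: they have to be found in the camera images.
- plinth: fixed grey square plate on the table, 100 x 100 mm, 10 mm high, on which the pile is made. Origin: centre of its underside
- dish_base: the bottom dish, standing loose on the plinth (its underside starts 10 mm above the table): covered petri dish, 60 mm diameter, 16 mm high, about 45 g (flat top and bottom; clear plastic with a white rim and floor, a brown specimen inside). Origin: centre of its underside, z up
- dish_a: one of two dishes on the table to be stacked (either order): covered petri dish, 60 mm diameter, 16 mm high, about 45 g (flat top and bottom; clear plastic with a white rim and floor, a brown specimen inside). Origin: centre of its underside, z up
- dish_b: the other dish on the table to be stacked: covered petri dish, 60 mm diameter, 16 mm high, about 45 g (flat top and bottom; clear plastic with a white rim and floor, a brown specimen inside). Origin: centre of its underside, z up
- case: fixed white specimen case, 180 (its x) x 220 (its y) x 100 mm high without lid. Origin: centre of its underside. Its front faces its own -x, roughly towards the robot; the lid hinge runs along its y at its far (+x) top edge
- lid (a joint): angle of the grey lid (8 mm thick, 180 x 220 mm, 0.25 kg), rad: 0 shut, growing as the front edge rises, limit 1.3. A spring and its weight push it shut: about 4 N at the grip to start lifting, about 6 N at 0.6 rad. It falls shut if let go
- lid_grip (a point): centre of the lid's grip: a steel cross-bar, a horizontal cylinder 18 mm in diameter and 26 mm long, lying along the case's y, with flat ends, on a 12 mm stem near the middle of the lid's front edge. Its centre is 34 mm above the lid's top face, 158 mm in front of the hinge axis and 42 mm above it when shut. The clear height under the bar is 25 mm. Pinched on its flat ends it can pivot between the fingers as the lid swings. Axes turn with the lid
- lid_hinge (a point): middle of the lid's hinge axis (axis along the case's y; a positive lid angle turns about +y), 100 mm above the table
- lid_edge (a point): front corner of the lid on the case's +y side, at mid thickness: 180 mm from the hinge axis, 4 mm above it when shut. Its axes turn with the lid; x lies in the plane of the lid
- pointer (a joint): angle of the metal pointer bar, rad, on the same axis and counted the same way as lid; between 0.4 and 0.75, different every time, stiff. The lid is right when lid equals it
- pointer_tip (a point): end of the pointer: a bare metal bar 115 mm long, 10 mm wide, 8 mm thick with a small 18 mm disc at its end, pivoted on the hinge axis just outside the case's +y side, 8 mm clear of the lid's edge. When the lid is right, its side edge and the bar line up. Its axes turn with the bar; x along the bar
- jar: bystander: specimen jar with screw cap, 80 mm diameter, 110 mm high, beyond the plinth. Origin: centre of its underside
- cup: bystander: small capped specimen cup, 50 mm diameter, 70 mm high. Origin: centre of its underside
- magnifier: bystander: hand magnifier lying flat, black, about 175 mm long, 10 mm high, near the robot. Origin: middle of the handle; the lens is towards its +x
There are look-alikes about, which are no part of the job. What is shaped like the dish_b but orange is not meant. What is shaped like the dish_a but red is not meant.

How it is judged:
By the outcome, as a careful person would: the job done as asked, in the order asked, and still so for the second after the job is handed in, while the arm keeps its last pose, push and grip.
It also fails if it takes over 59 s, if anything falls off the work surface, if the arm or the gripper's body presses on something with over 40 N, if the wrist force passes 120 N, or if a joint passes its speed limit or range.

## Working session

There is one attempt and no reset: what is moved stays moved. The work goes in short steps, Python scripts to look and compute and a tool call to move; the robot and the scene stay as the last step left them, time stands still between calls to the robot, and variables do not carry over. Pictures are saved under pics/ and viewed, at most 11 in all, crops included, and the job is handed in when it is done.

Besides the shell and the picture viewer there is one more tool, called in YAML: its name, and indented under it one key for each argument. move_arm: Moves the arm, as the interface text tells. Its arguments: {"type":"object","properties":{"steps":{"type":"array"}},"required":["steps"]}

```bash
mkdir -p pics
cat > h.py <<'E'
import numpy as np, cv2
from scipy.spatial.transform import Rotation as R
from cell import telemetry, eyes, ctrl, finder
def cal(n):
    c=eyes.calibration(n); a=np.array(c["attitude"])
    M=a if a.shape==(3,3) else R.from_euler("xyz",a).as_matrix()
    return c,M,np.array(c["position"])
def w(n,p):
    c,M,t=cal(n); return M@np.array(p)+t
def px(n,P):
    c,M,t=cal(n); q=M.T@(np.array(P)-t); return (c["fx"]*q[0]/q[2]+c["cx"], c["fy"]*q[1]/q[2]+c["cy"])
def cloud(n,d):
    c,M,t=cal(n); v,u=np.mgrid[:420,:560]
    P=np.stack([(u-c["cx"])/c["fx"]*d,(v-c["cy"])/c["fy"]*d,d],-1)@M.T+t
    P[d<=0]=np.nan; return P
E
python3 - <<'E'
from h import *
np.set_printoptions(precision=1,suppress=True)
for n in("scene","top"):
    print(n,eyes.calibration(n))
    im,d=eyes.get_image(n); cv2.imwrite(f"pics/{n}0.png",im); np.save(f"{n}0.npy",d)
    for k in("dish_a","plinth","case","lid_grip","lid_hinge","lid_edge","pointer_tip","jar","cup","magnifier"):
        for r in finder.pinpoint(n,k): 
            p=w(n,r["location"]); print(n,k,round(r["confidence"],2),p,np.array(px(n,p)))
print(telemetry.read_state())
E
```

```text
scene {'fx': 487.1002789362177, 'fy': 487.1002789362177, 'cx': 288.176340213981, 'cy': 209.7058041450527, 'position': array([1139.4,  332.6, 1054.6]), 'attitude': array([-2.5,  0. ,  2.1])}
scene dish_a 0.7 [ 331.6 -298.    -0.4] [228.4 129. ]
scene dish_a 0.66 [ 609.7 -253.6    0.7] [187.4 202.7]
scene dish_a 0.62 [ 545.9 -355.9   -0.9] [170.  172.3]
scene dish_a 0.53 [ 437.8 -303.5   -1.7] [207.2 152.8]
scene dish_a 0.5 [ 426.5 -403.9    1.3] [180.3 137.5]
scene dish_a 0.42 [ 481.8 -122.7    8.3] [254.2 184.9]
scene plinth 0.56 [ 493.7 -120.8    0.9] [252.8 190. ]
scene case 0.63 [580.4 244.9  -3.1] [366.2 272.9]
scene lid_grip 0.65 [510.2 231.4 143.1] [380.9 215.7]
scene lid_hinge 0.67 [663.  259.6 104. ] [364.  283.7]
scene lid_edge 0.56 [470.6 334.8 104.6] [427.  229.6]
scene pointer_tip 0.71 [541.6 363.4 149.2] [433.9 248.9]
scene jar 0.88 [ 775.1 -117.2    0.6] [195.4 274. ]
scene jar 0.67 [ 485.  -124.5   11.3] [253.  184.9]
scene cup 0.95 [761.8   6.4   1.5] [242.4 291.3]
scene cup 0.71 [581.2 243.   -2.6] [365.3 272.7]
scene magnifier 0.77 [385.  104.9  -0.8] [346.  192.7]

[... 925 characters left out ...]
2]
top pointer_tip 0.56 [383.6 107.8  -0.7] [244.9 282.4]
top jar 0.9 [ 765.9 -115.1   -2.1] [317.4 150.2]
top jar 0.61 [ 491.2 -125.2   -1.2] [324.1 242.8]
top cup 0.77 [765.9   5.9  -2.2] [276.7 151.1]
top magnifier 0.59 [385.3 105.4   1.8] [245.7 281.8]
top magnifier 0.19 [ 484.3 -126.1   14.4] [325.2 245.1]
{'clock': 1.1, 'qpos': array([-1.4,  0.6,  0. ,  1.5, -0. ,  1. , -0. ]), 'qd': array([-0., -0., -0.,  0.,  0.,  0., -0.]), 'tau': array([ -0. , -56.3,   1.2, -19.4,   0. ,   0. ,  -0. ]), 'eef_pos': array([177.6, 625.3, 207.3]), 'tool_rot': array([-3.1, -0. ,  2.9]), 'force': array([-0.2,  0.3, -0.5]), 'torque': array([-0.,  0.,  0.]), 'gripper_force': 0.0, 'width': 85.2841223841522}
```

Run:
```python
import cv2,numpy as np
a=cv2.imread("pics/top0.png")[120:330,100:460]; cv2.imwrite("pics/c1.png",cv2.resize(a,None,fx=2.2,fy=2.2,interpolation=cv2.INTER_CUBIC))
```

```text
(no output)
```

View pics/c1.png

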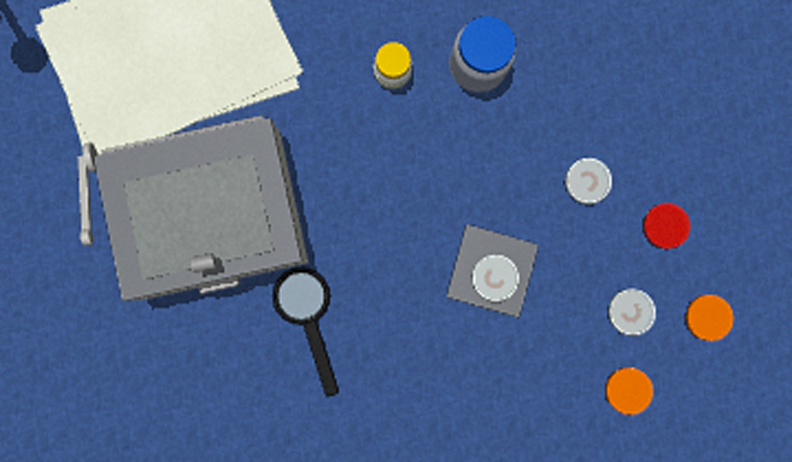

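View pics/scene0.png

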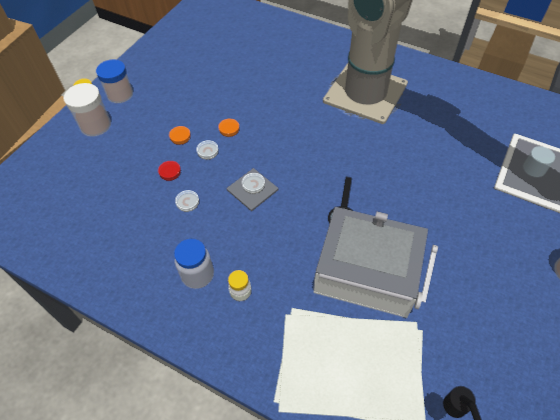

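Candidates (top picture): the white dishes are at px (367,203) and (385,261), and the white one on the plinth at (325,245) is the base. The look-alikes are red at (400,222) and orange at (420,261) and (385,297). I choose the two white dishes off the plinth. The yellow cup (277,151), the blue jar (317,150), the case with its grip (192,239) and the pointer (140,228) also match the reports. Next I measure precisely.

```bash
cat > m.py <<'E'
from h import *
from scipy.optimize import least_squares
np.set_printoptions(precision=1,suppress=True)
a=np.linspace(0,2*np.pi,40)
def hull(n,x,y,z0):   # projected dish silhouette
    c,M,t=cal(n)
    P=np.vstack([np.c_[x+30*np.cos(a),y+30*np.sin(a),np.full(40,z)] for z in(z0,z0+16)])
    q=(P-t)@M; uv=np.c_[c["fx"]*q[:,0]/q[:,2]+c["cx"],c["fy"]*q[:,1]/q[:,2]+c["cy"]]
    return cv2.convexHull(uv.astype(np.float32))
def cen(h): m=cv2.moments(h); return np.array([m["m10"],m["m01"]])/m["m00"]
def dish(n,mask,x,y,z0):  # centre whose silhouette centroid equals mask's
    v,u=np.nonzero(mask); c=np.array([u.mean(),v.mean()])
    s=least_squares(lambda p:cen(hull(n,p[0],p[1],z0))-c,[x,y],diff_step=1e-2).x
    return s,mask.sum()/cv2.contourArea(hull(n,*s,z0))
E
python3 - <<'E'
from m import *
g={"A":(605,-254,0),"B":(434,-303,0),"base":(483,-124,10)}
for n in("scene","top"):
    im=eyes.get_image(n)[0]
    hsv=cv2.cvtColor(im,cv2.COLOR_BGR2HSV)
    for k,p in g.items():
        roi=np.zeros((420,560),np.uint8); cv2.fillConvexPoly(roi,hull(n,*p).astype(int),1); roi=cv2.dilate(roi,np.ones((11,11)))
        W=(roi>0)&(hsv[...,1]<70)&(hsv[...,2]>125)
        print(n,k,"col",*dish(n,W,*p))
    for r in finder.cut_out(n,"dish_a"):
        v,u=np.nonzero(r["mask"])
        for k,p in g.items():
            if np.hypot(*(cen(hull(n,*p))-[u.mean(),v.mean()]))<6: print(n,k,"net",*dish(n,r["mask"],*p))
    # lid / pointer
    P=cloud(n,np.load(f"{n}0.npy"))
    for k in("lid","pointer","lid_grip"):
        for r in finder.cut_out(n,k)[:2]:
            m=r["mask"]; v,u=np.nonzero(m); q=P[m]; q=q[np.isfinite(q[:,0])]
            print(n,k,round(r["confidence"],2),m.sum(),u.min(),u.max(),v.min(),v.max(),np.median(q,0),q.min(0),q.max(0))
            np.save(f"{n}_{k}.npy",m) if r["confidence"]>.4 else 0
c=cv2.imread("pics/scene0.png")[120:225,140:290]; t=cv2.imread("pics/top0.png")[180:285,310:460]
cv2.imwrite("pics/c2.png",cv2.resize(np.vstack([c,t]),None,fx=2.8,fy=2.8))
E
```

```text
scene A col [ 607.6 -255.5] 0.979847137176675
scene B col [ 433.  -305.9] 0.9575945659395927
scene base col [ 490.2 -121.8] 1.8887840349428715
scene A net [ 606.6 -255.2] 0.9541340555042216
scene B net [ 432.3 -304.9] 0.9490848910034652
scene lid 0.62 7002 317 426 207 298 [582.4 247.3 108.4] [410.6 111.8  -3.2] [685.7 370.  153.3]
scene pointer 0.52 256 422 437 245 300 [589.2 372.6 133.1] [538.3 358.9 105.2] [642.3 386.2 162.9]
scene lid_grip 0.22 258 423 437 246 299 [582.8 371.6 135.4] [464.6 358.9  -2.9] [639.5 384.4 162.9]
top A col [ 607.5 -254.5] 0.950101180130106
top B col [ 432.9 -304.6] 0.956691195617454
top base col [ 486.5 -122.2] 2.4063485781072522
top A net [ 608.  -254.7] 1.040607611841602
top B net [ 433.6 -304.2] 0.9732529622628407
top lid 0.58 5538 143 236 175 255 [575.1 245.4 107.6] [470.2 122.1  -2.6] [680.  396.9 153.4]
top pointer 0.55 173 136 142 194 230 [574.9 370.7 136.1] [535.2 357.4  -4. ] [632.6 420.4 162.2]
top lid_grip 0.96 5648 143 236 174 256 [574.  245.1 107.6] [467.  122.1  -3.4] [683.2 374.1 153.4]
```

View pics/c2.png

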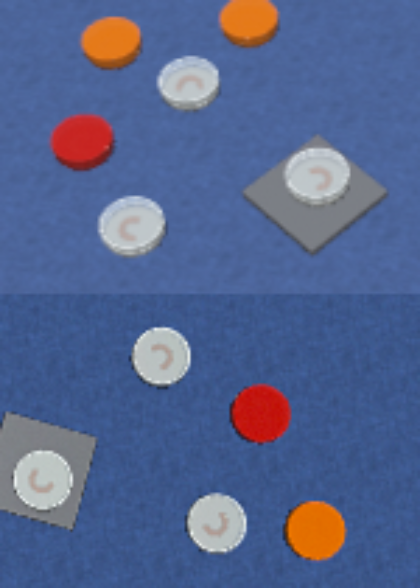

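The crop confirms it: two clear-white dishes off the plinth, and the third stands on the plinth corner side. Red and orange are excluded.

Run:
```python
from m import *
p=(484,-123,10)
for n in("scene","top"):
    im=cv2.imread(f"pics/{n}0.png"); hsv=cv2.cvtColor(im,cv2.COLOR_BGR2HSV)
    roi=np.zeros((420,560),np.uint8); cv2.fillConvexPoly(roi,hull(n,*p).astype(int),1); roi=cv2.dilate(roi,np.ones((9,9)))
    for th in(155,170): print(n,th,*dish(n,(roi>0)&(hsv[...,1]<70)&(hsv[...,2]>th),*p))
    P=cloud(n,np.load(f"{n}0.npy"))
    # lid plate: horizontal points at z 100..116 in case region
    q=P.reshape(-1,3); q=q[np.isfinite(q[:,0])]
    L=q[(abs(q[:,2]-108)<5)&(q[:,0]>440)&(q[:,0]<700)&(q[:,1]>100)&(q[:,1]<362)]
    print(n,"lid",len(L),np.median(L[:,2]),cv2.minAreaRect(L[:,:2].astype(np.float32)))
    G=q[(q[:,2]>132)&(q[:,2]<165)&(q[:,0]>470)&(q[:,0]<540)&(q[:,1]>190)&(q[:,1]<270)]
    print(n,"grip",len(G),G.mean(0),G.min(0),G.max(0),cv2.minAreaRect(G[:,:2].astype(np.float32)))
    m=np.load(f"{n}_pointer.npy"); B=P[m]; B=B[np.isfinite(B[:,0])&(B[:,2]>90)&(B[:,1]>350)]
    for _ in range(3):
        c=B.mean(0); d=np.linalg.svd(B-c)[2][0]; r=np.linalg.norm(np.cross(B-c,d),axis=1); B=B[r<8]
    d*=np.sign(d[2]); print(n,"ptr",len(B),c,"dir*100",d*100,"ang",np.round(np.arctan2(d[2],np.hypot(*d[:2])),3),"yaw",np.round(np.arctan2(-d[1],-d[0]),3))
```

```text
scene 155 [ 480.7 -127.1] 0.9233387493982562
scene 170 [ 478.9 -128. ] 0.8513227374109067
scene lid 7072 108.2970693307256 ((579.9814453125, 246.00856018066406), (188.93447875976562, 220.2370147705078), 11.231871604919434)
scene grip 96 [513.5 232.8 147.1] [499.6 219.1 133.2] [520.8 246.  153.3] ((511.3208312988281, 232.01588439941406), (18.84573745727539, 25.76131820678711), 15.431872367858887)
scene ptr 255 [589.1 372.6 133.9] dir*100 [-88.1 -17.6  43.9] ang 0.455 yaw 0.197
top 155 [ 482.5 -124.4] 0.9915131942505897
top 170 [ 482.5 -124.4] 0.9663148178656175
top lid 5447 107.55599418302836 ((578.5753173828125, 246.114501953125), (185.3876953125, 220.45321655273438), 11.058958053588867)
top grip 75 [509.2 231.  147.5] [499.2 218.3 134.7] [519.4 244.  153.4] ((509.5502624511719, 232.14036560058594), (17.457094192504883, 26.15329933166504), 11.129880905151367)
top ptr 153 [577.4 369.8 138.3] dir*100 [-88.  -17.4  44.1] ang 0.457 yaw 0.195
```

move_arm:
  steps:
    - [0, 0, 0, 0.015, -0.047, 0, 0.085]
    - [0, 0, 0, 0.015, -0.047, 0, 0.085]
    - [0, 0, 0, 0.015, -0.047, 0, 0.085]
    - [0, 0, 0, 0.015, -0.047, 0, 0.085]
    - [0, 0, 0, 0.015, -0.047, 0, 0.085]

```text
clock: 2.1
eef_pos: [253.1, 388.5, 207.5]
tool_rot: [3.141, 0.0, 2.865]
force: [1.2, 0.6, 0.5]
width: 85.0
gripper_force: 0.0
```

move_arm:
  steps:
    - [0, 0, -7, 0.024, -0.043, 0, 0.085]
    - [0, 0, -7, 0.024, -0.043, 0, 0.085]
    - [0, 0, 0, 0.024, -0.043, 0, 0.085]
    - [0, 0, 0, 0.024, -0.043, 0, 0.085]
    - [0, 0, 0, 0.024, -0.043, 0, 0.085]

```text
clock: 2.6
eef_pos: [373.5, 173.7, 207.7]
tool_rot: [3.14, 0.001, 2.621]
force: [1.6, 1.1, 0.3]
width: 85.0
gripper_force: 0.0
```

move_arm:
  steps:
    - [0, 0, 0, 0.024, -0.043, 0, 0.085]
    - [0, 0, 0, 0.024, -0.043, 0, 0.085]
    - [0, 0, 0, 0.024, -0.043, 0, 0.085]
    - [0, 0, 0, 0.024, -0.043, 0, 0.085]
    - [0, 0, 0, 0.024, -0.043, 0, 0.085]

```text
clock: 3.1
eef_pos: [493.5, -41.6, 207.6]
tool_rot: [3.141, 0.001, 2.62]
force: [-0.2, 0.2, 0.6]
width: 84.8
gripper_force: 0.0
```

move_arm:
  steps:
    - [0, 0, 0, 0.0228, -0.0427, 0, 0.085]
    - [0, 0, 0, 0.0228, -0.0427, 0, 0.085]
    - [0, 0, 0, 0.0228, -0.0427, 0, 0.085]
    - [0, 0, 0, 0.0228, -0.0427, 0, 0.085]
    - [0, 0, 0, 0.0228, -0.0427, 0, 0.085]

```text
clock: 3.6
eef_pos: [607.4, -255.0, 207.4]
tool_rot: [3.141, 0.0, 2.62]
force: [1.2, 0.3, 0.1]
width: 85.1
gripper_force: 0.0
```

move_arm:
  steps:
    - [0, 0, 0, 0, 0, -0.03, 0.085]
    - [0, 0, 0, 0, 0, -0.04, 0.085]
    - [0, 0, 0, 0, 0, -0.04, 0.085]
    - [0, 0, 0, 0, 0, -0.02, 0.085]
    - [0, 0, 0, 0, 0, 0, 0.085]

```text
clock: 4.1
eef_pos: [604.0, -252.0, 73.8]
tool_rot: [-3.141, -0.007, 2.62]
force: [-0.2, -0.0, -0.1]
width: 85.5
gripper_force: 0.0
```

Run:
```python
from m import *
print(telemetry.read_state()["eef_pos"],telemetry.read_state()["tool_rot"])
ims=[]
for n in("top","scene"):
    im,d=eyes.get_image(n)
    u,v=map(int,px(n,(607,-255,60)))
    for z in (0,): cv2.polylines(im,[hull(n,607.5,-255,0).astype(int)],True,(0,255,0),1)
    ims.append(cv2.resize(im[v-45:v+45,u-55:u+55],None,fx=3.5,fy=3.5,interpolation=cv2.INTER_CUBIC))
    P=cloud(n,d).reshape(-1,3); q=P[(np.hypot(P[:,0]-607,P[:,1]+255)<100)&(P[:,2]>50)&(P[:,2]<110)]
    print(n,len(q),cv2.minAreaRect(q[:,:2].astype(np.float32)) if len(q)>5 else 0)
cv2.imwrite("pics/c3.png",np.hstack(ims))
```

```text
[ 604.  -252.    73.8] [-3.1 -0.   2.6]
top 0 0
scene 0 0
```

View pics/c3.png

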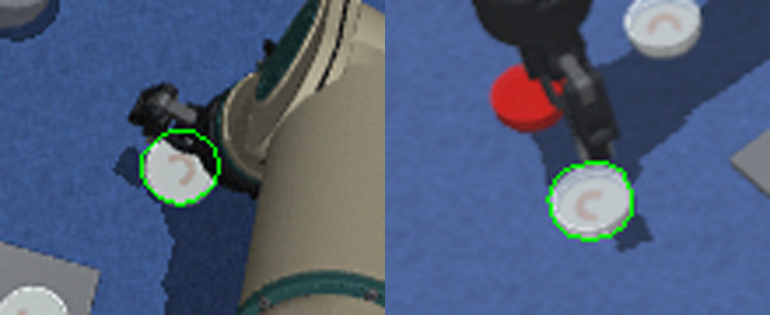

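The green model outlines sit on dish A in both views, at (180,168) and (592,200) in the crop. The fingers are above it, astride its axis. I go down with a small correction.

move_arm:
  steps:
    - [0, 0, 0, 0.0017, -0.0015, 0, 0.085]
    - [0, 0, 0, 0.0017, -0.0015, -0.02, 0.085]
    - [0, 0, 0, 0, 0, -0.02, 0.085]
    - [0, 0, 0, 0, 0, -0.013, 0.085]
    - [0, 0, 0, 0, 0, 0, 0.085]

```text
clock: 4.7
eef_pos: [609.5, -255.9, 23.6]
tool_rot: [-3.141, -0.002, 2.621]
force: [0.3, 1.0, 0.2]
width: 85.0
gripper_force: 0.0
```

move_arm:
  steps:
    - [0, 0, 0, -0.001, 0.0005, -0.01, 0.085]
    - [0, 0, 0, -0.001, 0.0005, -0.01, 0.085]
    - [0, 0, 0, 0, 0, -0.003, 0.085]
    - [0, 0, 0, 0, 0, 0, 0.085]
    - [0, 0, 0, 0, 0, 0, 0.085]

```text
clock: 5.2
eef_pos: [608.2, -255.4, 1.5]
tool_rot: [-3.142, 0.0, 2.62]
force: [-0.6, -0.3, 0.2]
width: 84.8
gripper_force: 0.0
```

move_arm:
  steps:
    - [0, 0, 0, -0.0005, 0, -0.001, 0.06]
    - [0, 0, 0, 0, 0, 0, 0.055]
    - [0, 0, 0, 0, 0, 0, 0.055]
    - [0, 0, 0, 0, 0, 0, 0.055]
    - [0, 0, 0, 0, 0, 0, 0.055]

```text
clock: 5.7
eef_pos: [607.6, -255.2, 0.4]
tool_rot: [3.142, 0.0, 2.62]
force: [-0.3, -0.1, -0.1]
width: 55.0
gripper_force: 0.0
```

Run:
```python
from m import *
s=telemetry.read_state(); print(s["width"],s["gripper_force"])
ims=[]
for n in("top","scene"):
    im,d=eyes.get_image(n)
    u,v=map(int,px(n,(607,-255,30)))
    for r in finder.pinpoint(n,"dish_a"): print(n,round(r["confidence"],2),w(n,r["location"]))
    ims.append(cv2.resize(im[v-40:v+40,u-50:u+50],None,fx=4,fy=4,interpolation=cv2.INTER_CUBIC))
cv2.imwrite("pics/c4.png",np.hstack(ims))
```

```text
55.03928958140416 0.0
top 0.7 [ 604.2 -254.4   -2.1]
top 0.6 [ 483.  -127.5   17.2]
scene 0.85 [ 333.9 -296.4   -5.6]
scene 0.78 [ 610.4 -251.3    1.6]
scene 0.73 [ 436.  -303.8   -3.6]
scene 0.63 [ 547.1 -354.1   -0. ]
scene 0.53 [ 424.6 -404.9    2.5]
```

View pics/c4.png

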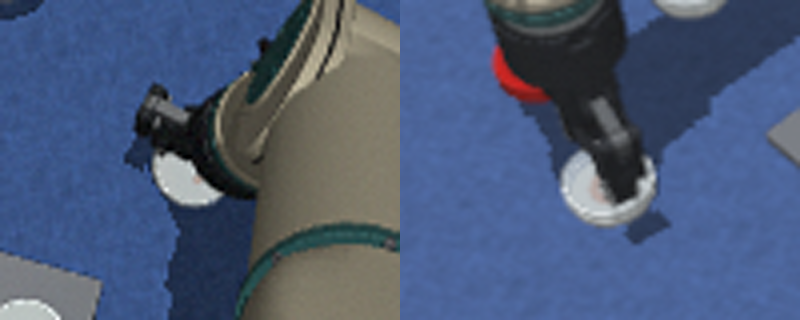

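The scene half shows the near finger at (625,190) lying over the dish's rim with no grip force. I measure where the fingertip is with depth before going on.

Run:
```python
from m import *
n="scene"
im,d=eyes.get_image(n); P=cloud(n,d); hsv=cv2.cvtColor(im,cv2.COLOR_BGR2HSV)
u,v=map(int,px(n,(607,-255,30)))
for r in range(v-12,v+16,2):
    print(r,[tuple(P[r,c].round().astype(int).tolist())+(int(hsv[r,c,2]),) for c in range(u-2,u+14,3)])
s=telemetry.read_state(); print(s["eef_pos"],s["width"])
```

```text
183 [(633, -223, 131, 63), (631, -215, 134, 112), (607, -230, 98, 38), (551, -278, 3, 88), (545, -273, 0, 89), (542, -266, 0, 89)]
185 [(630, -228, 118, 33), (634, -214, 130, 112), (630, -207, 130, 90), (610, -219, 100, 64), (549, -271, -3, 92), (549, -260, 3, 87)]
187 [(623, -238, 95, 35), (639, -210, 130, 87), (636, -203, 132, 98), (633, -197, 132, 64), (555, -267, -4, 78), (554, -257, 2, 90)]
189 [(631, -231, 101, 36), (646, -204, 136, 58), (641, -200, 131, 123), (636, -195, 129, 66), (630, -192, 124, 68), (559, -254, 1, 90)]
191 [(633, -231, 95, 47), (649, -202, 132, 63), (645, -198, 130, 86), (637, -196, 122, 52), (632, -191, 119, 60), (564, -250, 0, 86)]
193 [(634, -231, 88, 45), (652, -201, 128, 42), (647, -198, 124, 48), (638, -197, 114, 44), (630, -195, 106, 55), (568, -249, -3, 89)]
195 [(603, -269, 17, 93), (648, -209, 110, 35), (646, -200, 114, 35), (639, -198, 106, 36), (632, -195, 100, 59), (577, -242, 2, 86)]
197 [(606, -268, 13, 172), (644, -214, 95, 34), (645, -203, 102, 33), (632, -207, 83, 39), (631, -198, 89, 33), (589, -231, 15, 145)]
199 [(614, -260, 19, 182), (640, -221, 76, 43), (645, -205, 92, 37), (636, -204, 82, 38), (630, -200, 78, 106), (595, -227, 17, 192)]
201 [(618, -259, 15, 180), (633, -231, 52, 82), (646, -207, 84, 33), (626, -218, 52, 33), (601, -233, 12, 189), (597, -227, 10, 114)]
203 [(623, -256, 14, 183), (631, -235, 39, 118), (632, -223, 48, 35), (626, -219, 43, 35), (609, -227, 16, 178), (600, -226, 5, 128)]
205 [(631, -249, 20, 193), (625, -244, 15, 162), (632, -226, 37, 53), (616, -232, 12, 141), (611, -227, 10, 145), (602, -225, -1, 144)]
207 [(634, -247, 16, 201), (629, -242, 13, 202), (625, -236, 12, 192), (622, -228, 13, 152), (613, -227, 3, 124), (610, -219, 4, 143)]
209 [(638, -245, 14, 159), (634, -239, 13, 167), (629, -234, 9, 136), (625, -227, 9, 128), (617, -224, 1, 91), (613, -218, -1, 85)]
[ 607.5 -255.2    0.3] 54.69978072207572
```

The finger's lowest visible point is near z ≈ 35 while the TCP reads 0. So the tips stand well behind the TCP at this opening, and the fingers passed over the dish. I open to 70 mm and feel down gently for the table.

move_arm:
  steps:
    - [0, 0, 0, 0, 0, 0, 0.07]
    - [0, 0, 0, 0, 0, 0, 0.07]
    - [0, 0, 0, 0, 0, 0, 0.07]
    - [0, 0, 0, 0, 0, -0.004, 0.07]
    - [0, 0, 0, 0, 0, 0, 0.07]

```text
clock: 6.45
eef_pos: [607.1, -255.0, -4.3]
tool_rot: [-3.142, -0.001, 2.62]
force: [-1.0, 0.6, 0.5]
width: 69.9
gripper_force: 0.0
```

move_arm:
  steps:
    - [0, 0, 0, 0, 0, -0.003, 0.07]
    - [0, 0, 0, 0, 0, -0.003, 0.07]
    - [0, 0, 0, 0, 0, 0, 0.07]

```text
clock: 6.75
eef_pos: [607.0, -255.0, -10.3]
tool_rot: [-3.141, -0.001, 2.62]
force: [-0.4, -0.4, -0.2]
width: 69.8
gripper_force: 0.0
```

Run:
```python
from m import *
s=telemetry.read_state(); print(s["eef_pos"],s["width"],s["force"])
n="scene"
im,d=eyes.get_image(n); P=cloud(n,d); hsv=cv2.cvtColor(im,cv2.COLOR_BGR2HSV)
u,v=map(int,px(n,(620,-228,15)))
for r in range(v-8,v+8,2):
    print(r,[tuple(P[r,c].round().astype(int).tolist())+(int(hsv[r,c,2]),) for c in range(u-8,u+9,2)])
i2=eyes.get_image("top")[0]
def crop(i,n):
    u,v=map(int,px(n,(615,-240,20))); return cv2.resize(i[v-30:v+30,u-40:u+40],None,fx=5,fy=5,interpolation=cv2.INTER_CUBIC)
cv2.imwrite("pics/c5.png",np.hstack([crop(i2,"top"),crop(im,n)]))
```

```text
[ 607.  -255.   -10.3] 69.80422943208688 [-0.4 -0.4 -0.2]
198 [(608, -263, 13, 146), (638, -222, 77, 47), (651, -201, 106, 36), (647, -198, 104, 38), (642, -198, 97, 39), (638, -195, 95, 38), (635, -191, 94, 38), (593, -228, 17, 113), (581, -233, -1, 151)]
200 [(616, -256, 19, 169), (641, -221, 73, 52), (649, -205, 93, 37), (647, -201, 94, 38), (637, -204, 79, 37), (635, -201, 78, 38), (632, -196, 78, 36), (632, -190, 82, 74), (587, -229, 0, 153)]
202 [(621, -253, 18, 181), (617, -249, 16, 125), (645, -212, 76, 35), (649, -201, 88, 38), (640, -204, 75, 38), (639, -198, 77, 43), (635, -195, 74, 45), (633, -191, 74, 53), (592, -226, 0, 155)]
204 [(624, -252, 13, 185), (623, -246, 16, 169), (635, -225, 45, 71), (649, -203, 77, 39), (644, -201, 73, 46), (640, -198, 70, 38), (619, -214, 33, 103), (600, -227, 0, 90), (596, -223, -3, 154)]
206 [(630, -247, 15, 198), (628, -242, 17, 194), (636, -226, 37, 89), (652, -201, 75, 44), (634, -214, 42, 35), (628, -213, 36, 36), (625, -209, 35, 75), (604, -224, -2, 148), (603, -218, 1, 151)]
208 [(635, -244, 16, 221), (633, -239, 15, 221), (632, -233, 18, 169), (634, -223, 28, 77), (634, -216, 33, 34), (629, -215, 26, 78), (613, -224, 0, 87), (611, -219, 1, 93), (607, -216, -3, 121)]
210 [(638, -243, 11, 167), (633, -242, 4, 181), (-9223372036854775808, -9223372036854775808, -9223372036854775808, 154), (627, -233, 2, 113), (625, -228, 3, 98), (622, -224, 3, 90), (619, -220, 1, 91), (615, -217, -3, 88), (614, -211, 1, 84)]
212 [(-9223372036854775808, -9223372036854775808, -9223372036854775808, 143), (636, -240, 1, 150), (635, -234, 3, 152), (632, -230, 2, 135), (629, -226, 1, 91), (625, -223, -2, 88), (623, -217, -1, 87), (622, -212, 0, 90), (619, -208, -1, 90)]<stdin>:7: RuntimeWarning: invalid value encountered in cast
```

View pics/c5.png

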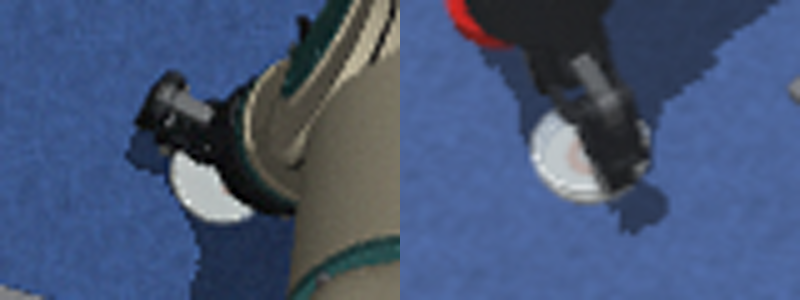

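Crop c5: the near fingertip at (635,180) still hangs about 25 mm above the table, and its shadow is separate at (645,205). I keep going down and watch the force.

move_arm:
  steps:
    - [0, 0, 0, 0, 0, -0.005, 0.07]
    - [0, 0, 0, 0, 0, -0.004, 0.07]
    - [0, 0, 0, 0, 0, 0, 0.07]

```text
clock: 7.15
eef_pos: [606.9, -254.9, -19.5]
tool_rot: [-3.141, -0.001, 2.62]
force: [-0.5, -0.6, -0.6]
width: 70.1
gripper_force: 0.0
```

```bash
cat > tip.py <<'E'
import sys
from m import *
s=telemetry.read_state(); print(s["eef_pos"],s["width"],s["force"])
n="scene"; im,d=eyes.get_image(n); P=cloud(n,d); V=im.max(2)
t=s["eef_pos"]; D=np.hypot(P[...,0]-t[0],P[...,1]-t[1])
Q=P[(D<75)&(V<60)&(P[...,2]>6)]; print("dark low pts",Q[np.argsort(Q[:,2])][:8].round().tolist())
E
python3 tip.py
```

```text
[ 606.9 -254.9  -19.5] 70.10776801432796 [-0.5 -0.6 -0.6]
dark low pts [[598.0, -288.0, 18.0], [598.0, -285.0, 19.0], [636.0, -217.0, 20.0], [635.0, -221.0, 20.0], [631.0, -214.0, 21.0], [627.0, -214.0, 21.0], [598.0, -287.0, 21.0], [595.0, -289.0, 22.0]]
```

move_arm:
  steps:
    - [0, 0, 0, 0, 0, -0.004, 0.07]
    - [0, 0, 0, 0, 0, -0.004, 0.07]
    - [0, 0, 0, 0, 0, 0, 0.07]

```text
clock: 7.5
eef_pos: [607.0, -255.0, -27.4]
tool_rot: [-3.141, -0.001, 2.62]
force: [-0.1, -0.0, 0.6]
width: 70.1
gripper_force: 0.0
```

```bash
python3 tip.py
```

```text
[ 607.  -255.   -27.4] 70.07516389071144 [-0.1 -0.   0.6]
dark low pts [[596.0, -288.0, 9.0], [634.0, -221.0, 10.0], [598.0, -289.0, 12.0], [630.0, -216.0, 14.0], [634.0, -213.0, 16.0], [597.0, -289.0, 16.0], [629.0, -210.0, 16.0], [635.0, -215.0, 16.0]]
```

move_arm:
  steps:
    - [0, 0, 0, 0, 0, -0.004, 0.07]
    - [0, 0, 0, 0, 0, 0, 0.05]
    - [0, 0, 0, 0, 0, 0, 0.05]
    - [0, 0, 0, 0, 0, 0, 0.05]
    - [0, 0, 0, 0, 0, 0, 0.05]

```text
clock: 8.05
eef_pos: [608.9, -255.7, -28.4]
tool_rot: [3.141, 0.003, 2.62]
force: [-2.0, 1.3, 13.9]
width: 58.1
gripper_force: 69.9
```

move_arm:
  steps:
    - [0, 0, 0, 0, 0, 0.003, 0.05]
    - [0, 0, 0, 0, 0, 0.01, 0.05]
    - [0, 0, 0, 0, 0, 0.02, 0.05]
    - [0, 0, 0, 0, 0, 0.02, 0.05]
    - [0, 0, 0, 0, 0, 0, 0.05]

```text
clock: 8.55
eef_pos: [609.6, -256.3, 25.2]
tool_rot: [3.141, 0.005, 2.62]
force: [0.1, -0.0, -1.1]
width: 58.0
gripper_force: 64.0
```

Run:
```python
from m import *
s=telemetry.read_state(); print(s["eef_pos"],s["tool_rot"].round(3),s["width"],s["gripper_force"],s["force"])
ims=[]
for n in("top","scene"):
    im,d=eyes.get_image(n); P=cloud(n,d)
    for r in finder.pinpoint(n,"dish_a"): print(n,round(r["confidence"],2),w(n,r["location"]))
    D=np.hypot(P[...,0]-608,P[...,1]+255); V=im.max(2); Q=P[(D<45)&(V>140)&(P[...,2]>15)]; print(n,"white",len(Q),np.nanmedian(Q,0),np.nanmin(Q,0),np.nanmax(Q,0))
    Q=P[(D<75)&(V<60)&(P[...,2]>6)]; print("dark",Q[np.argsort(Q[:,2])][:5].round().tolist())
    u,v=map(int,px(n,(610,-250,50))); ims.append(cv2.resize(im[v-30:v+30,u-40:u+40],None,fx=5,fy=5,interpolation=cv2.INTER_CUBIC))
cv2.imwrite("pics/c6.png",np.hstack(ims))
```

```text
[ 609.6 -256.3   25.2] [3.1 0.  2.6] 58.0272291779352 64.0433657169342 [ 0.1 -0.  -1.1]
top 0.43 [ 603.1 -256.    53.4]
top white 513 [ 613.6 -249.8  435.5] [ 567.  -299.7   61.9] [ 651.2 -210.3  471.4]
dark [[613.0, -225.0, 63.0], [621.0, -219.0, 66.0], [624.0, -216.0, 69.0], [615.0, -223.0, 72.0], [623.0, -217.0, 76.0]]
scene 0.81 [ 331.2 -296.3   -1.5]
scene 0.56 [ 607.5 -256.1   53.9]
scene 0.54 [ 435.9 -304.8   -1.6]
scene 0.47 [ 425.  -404.1   -2.8]
scene 0.41 [ 548.  -354.3    0.6]
scene white 1453 [ 608.7 -244.3  460.3] [ 564.6 -299.    50.9] [ 652.2 -210.9  522.2]
dark [[628.0, -221.0, 57.0], [630.0, -228.0, 60.0], [627.0, -218.0, 62.0], [629.0, -219.0, 63.0], [634.0, -219.0, 65.0]]
```

View pics/c6.png

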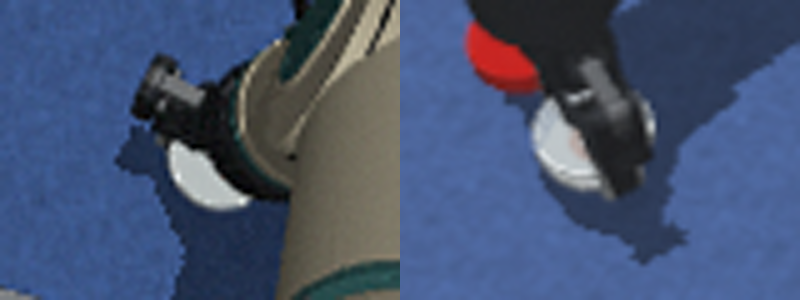

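Crop c6: the dish is held and clear of the table, with a separate shadow. Its underside is 28.4 mm above the reported TCP and its centre about (-2,0) from it. I carry it to the base dish.

move_arm:
  steps:
    - [0, 0, 0, -0.01, 0.01, 0.02, 0.05]
    - [0, 0, 0, -0.03, 0.03, 0, 0.05]
    - [0, 0, 0, -0.035, 0.035, 0, 0.05]
    - [0, 0, 0, -0.03, 0.035, 0, 0.05]
    - [0, 0, 0, -0.0206, 0.021, 0, 0.05]

```text
clock: 9.25
eef_pos: [478.1, -120.9, 41.5]
tool_rot: [-3.141, -0.005, 2.622]
force: [0.9, 0.6, -0.5]
width: 57.9
gripper_force: 64.2
```

move_arm:
  steps:
    - [0, 0, 0, 0, 0, 0, 0.05]
    - [0, 0, 0, 0, 0, -0.01, 0.05]
    - [0, 0, 0, 0, 0, -0.01, 0.05]
    - [0, 0, 0, 0, 0, 0, 0.05]

```text
clock: 9.65
eef_pos: [481.5, -125.0, 20.4]
tool_rot: [-3.141, -0.002, 2.619]
force: [-0.1, -0.7, -1.2]
width: 57.5
gripper_force: 64.1
```

```bash
cat > see.py <<'E'
from m import *
s=telemetry.read_state(); print(s["eef_pos"],s["tool_rot"].round(3),s["width"],s["gripper_force"],s["force"])
for n in("top","scene"):
    im,d=eyes.get_image(n); cv2.imwrite(f"pics/last_{n}.png",im)
    for r in finder.pinpoint(n,"dish_a"):
        p=w(n,r["location"])
        if np.hypot(p[0]-s["eef_pos"][0],p[1]-s["eef_pos"][1])<60: print(n,round(r["confidence"],2),p)
E
python3 see.py
```

```text
[ 481.5 -125.    20.4] [-3.1 -0.   2.6] 57.54636068075822 64.13585186004639 [-0.1 -0.7 -1.2]
scene 0.66 [ 479.8 -124.9   50. ]
```

move_arm:
  steps:
    - [0, 0, 0, 0.002, 0, -0.008, 0.05]
    - [0, 0, 0, 0, 0, -0.008, 0.05]
    - [0, 0, 0, 0, 0, -0.002, 0.05]
    - [0, 0, 0, 0, 0, 0, 0.05]
    - [0, 0, 0, 0, 0, 0, 0.05]

```text
clock: 10.35
eef_pos: [483.8, -124.2, 4.2]
tool_rot: [-3.142, -0.0, 2.62]
force: [-0.7, -0.5, -0.2]
width: 57.9
gripper_force: 64.1
```

```bash
python3 see.py
python3 - <<'E'
import cv2,numpy as np
from h import px
o=[]
for n in("top","scene"):
    im=cv2.imread(f"pics/last_{n}.png"); u,v=map(int,px(n,(485,-122,25))); o.append(cv2.resize(im[v-25:v+25,u-33:u+33],None,fx=6,fy=6,interpolation=cv2.INTER_CUBIC))
cv2.imwrite("pics/c7.png",np.hstack(o))
E
```

```text
[ 483.8 -124.2    4.2] [-3.1 -0.   2.6] 57.94383776998491 64.13622736930847 [-0.7 -0.5 -0.2]
scene 0.63 [ 481.8 -121.4   36.9]
```

View pics/c7.png

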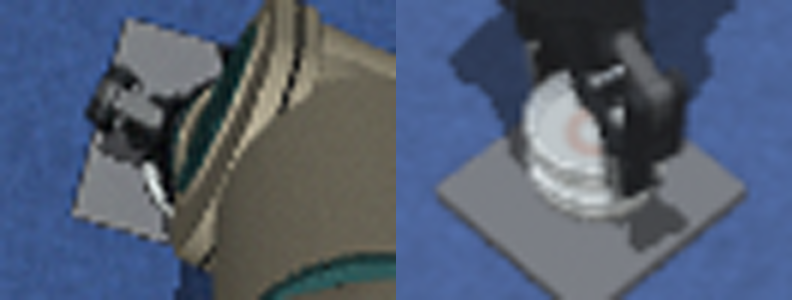

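Crop c7: the held dish sits square over the base, with their edges at (530,120) and (530,170) in line and a small gap. I lower it the last few mm.

move_arm:
  steps:
    - [0, 0, 0, 0, -0.0005, -0.003, 0.05]
    - [0, 0, 0, 0, 0, -0.0015, 0.05]
    - [0, 0, 0, 0, 0, -0.001, 0.05]
    - [0, 0, 0, 0, 0, 0, 0.05]

```text
clock: 10.95
eef_pos: [483.7, -124.7, -1.4]
tool_rot: [-3.141, -0.0, 2.62]
force: [0.3, -0.3, -0.1]
width: 58.0
gripper_force: 64.1
```

move_arm:
  steps:
    - [0, 0, 0, 0, 0, -0.001, 0.05]
    - [0, 0, 0, 0, 0, 0, 0.05]

```text
clock: 11.15
eef_pos: [483.8, -124.7, -2.3]
tool_rot: [-3.142, -0.0, 2.62]
force: [0.1, -0.0, 0.3]
width: 58.1
gripper_force: 64.1
```

move_arm:
  steps:
    - [0, 0, 0, 0, 0, -0.0007, 0.05]
    - [0, 0, 0, 0, 0, 0, 0.05]

```text
clock: 11.35
eef_pos: [483.9, -124.7, -2.5]
tool_rot: [3.141, 0.0, 2.62]
force: [-1.0, 0.8, 4.2]
width: 57.8
gripper_force: 65.6
```

Contact at 4 N. Release.

move_arm:
  steps:
    - [0, 0, 0, 0, 0, 0, 0.063]
    - [0, 0, 0, 0, 0, 0, 0.068]
    - [0, 0, 0, 0, 0, 0, 0.08]
    - [0, 0, 0, 0, 0, 0, 0.08]
    - [0, 0, 0, 0, 0, 0.01, 0.08]

```text
clock: 11.85
eef_pos: [483.0, -124.5, 6.5]
tool_rot: [-3.141, -0.002, 2.62]
force: [0.4, 0.0, 0.2]
width: 79.9
gripper_force: 0.0
```

move_arm:
  steps:
    - [0, 0, 0, 0, 0, 0.03, 0.08]
    - [0, 0, 0, 0, 0, 0.03, 0.08]
    - [0, 0, 0, -0.01, -0.04, 0.01, 0.08]
    - [0, 0, 0, -0.01, -0.04, 0, 0.08]
    - [0, 0, 0, -0.01, -0.04, 0, 0.08]

```text
clock: 12.35
eef_pos: [454.2, -245.9, 78.5]
tool_rot: [3.141, 0.002, 2.622]
force: [0.8, -1.3, 0.0]
width: 80.1
gripper_force: 0.0
```

```bash
cat > pile.py <<'E'
from m import *
s=telemetry.read_state(); print(s["eef_pos"],s["tool_rot"].round(3),s["width"])
import sys
for n in("scene","top"):
    im,d=eyes.get_image(n); P=cloud(n,d); cv2.imwrite(f"pics/p_{n}_{s['clock']:.1f}.png",im)
    for r in finder.pinpoint(n,"dish_a"): print(n,round(r["confidence"],2),w(n,r["location"]))
    hsv=cv2.cvtColor(im,cv2.COLOR_BGR2HSV); W=(hsv[...,1]<70)&(hsv[...,2]>150)
    D=np.hypot(P[...,0]-482,P[...,1]+125)<45
    for z in (26,42,58):
        Q=P[W&D&(abs(P[...,2]-z)<5)]
        if len(Q)>20: print(n,z,len(Q),cv2.minEnclosingCircle(Q[:,:2].astype(np.float32)),Q.mean(0))
E
python3 pile.py
```

```text
[ 454.2 -245.9   78.5] [3.1 0.  2.6] 80.08615475609632
scene 0.91 [ 487.6 -125.2   27.5]
scene 0.7 [ 548.3 -354.2   -4. ]
scene 0.68 [ 331.9 -294.6   -1.8]
scene 0.66 [ 422.5 -404.1    1.2]
scene 0.65 [ 434.7 -301.9    1. ]
scene 26 44 ((486.97528076171875, -122.10365295410156), 29.39710235595703) [ 502.5 -114.2   24.9]
scene 42 335 ((482.6772155761719, -121.55224609375), 31.944547653198242) [ 485.  -122.8   41.8]
top 0.77 [ 478.1 -126.4   21.3]
top 0.68 [ 328.7 -295.9    1.2]
top 0.6 [ 546.1 -355.3   -6. ]
top 42 337 ((483.2338562011719, -123.35282135009766), 30.23560905456543) [ 482.4 -123.1   41.1]
```

Dish A sits at about (482.8,-123), z 42, on the base. Next is dish B at (433,-305).

move_arm:
  steps:
    - [0, 0, 0, -0.0107, -0.03, 0, 0.08]
    - [0, 0, 0, -0.01, -0.029, 0, 0.08]
    - [0, 0, 0, 0, 0, -0.03, 0.08]
    - [0, 0, 0, 0, 0, -0.02, 0.075]
    - [0, 0, 0, 0, 0, 0, 0.072]

```text
clock: 13.05
eef_pos: [432.2, -300.9, 25.2]
tool_rot: [3.14, -0.005, 2.622]
force: [-0.5, -0.0, 0.3]
width: 72.1
gripper_force: 0.0
```

move_arm:
  steps:
    - [0, 0, 0, 0, 0, -0.015, 0.072]
    - [0, 0, 0, 0, 0, -0.005, 0.072]
    - [0, 0, 0, 0, 0, 0, 0.072]

```text
clock: 13.35
eef_pos: [433.5, -302.7, 7.3]
tool_rot: [3.141, -0.001, 2.622]
force: [-0.4, -0.5, -0.2]
width: 71.8
gripper_force: 0.0
```

```bash
python3 tip.py; python3 see.py
```

```text
[ 433.5 -302.7    7.3] 71.77099978924137 [-0.4 -0.5 -0.2]
dark low pts [[422.0, -338.0, 40.0], [415.0, -335.0, 42.0], [421.0, -338.0, 43.0], [418.0, -333.0, 43.0], [420.0, -335.0, 44.0], [419.0, -336.0, 46.0], [420.0, -338.0, 46.0], [421.0, -340.0, 47.0]]
[ 433.7 -303.1    7.7] [3.1 0.  2.6] 71.9667348835803 0.0 [-0.7  0.   0. ]
top 0.65 [ 430.5 -301.4   -6. ]
scene 0.71 [ 434.7 -303.9   -0.9]
```

move_arm:
  steps:
    - [0, 0, 0, 0, -0.0015, -0.01, 0.072]
    - [0, 0, 0, 0, 0, -0.01, 0.072]
    - [0, 0, 0, 0, 0, -0.008, 0.072]
    - [0, 0, 0, 0, 0, -0.005, 0.072]
    - [0, 0, 0, 0, 0, 0, 0.072]

```text
clock: 14.1
eef_pos: [432.5, -304.8, -27.0]
tool_rot: [3.141, -0.002, 2.62]
force: [0.9, 0.1, 0.5]
width: 72.1
gripper_force: 0.0
```

move_arm:
  steps:
    - [0, 0, 0, 0.0005, 0, 0, 0.06]
    - [0, 0, 0, 0, 0, 0, 0.05]
    - [0, 0, 0, 0, 0, 0, 0.05]
    - [0, 0, 0, 0, 0, 0, 0.05]

```text
clock: 14.5
eef_pos: [433.9, -305.4, -25.4]
tool_rot: [-3.142, 0.001, 2.62]
force: [-0.9, 1.5, 5.4]
width: 57.5
gripper_force: 64.0
```

move_arm:
  steps:
    - [0, 0, 0, 0, 0, 0.005, 0.05]
    - [0, 0, 0, 0, 0, 0.02, 0.05]
    - [0, 0, 0, 0, 0, 0.03, 0.05]
    - [0, 0, 0, 0, 0, 0.02, 0.05]
    - [0, 0, 0, 0, 0, 0, 0.05]

```text
clock: 15.0
eef_pos: [435.5, -306.4, 51.8]
tool_rot: [-3.141, 0.005, 2.62]
force: [0.3, 0.2, -0.5]
width: 57.4
gripper_force: 64.1
```

```bash
python3 see.py
```

```text
[ 435.5 -306.4   51.8] [-3.1  0.   2.6] 57.4097855085727 64.1103458404541 [ 0.3  0.2 -0.5]
top 0.43 [ 434.5 -307.5   73.7]
scene 0.61 [ 436.2 -305.4   70.5]
```

move_arm:
  steps:
    - [0, 0, 0, 0.008, 0.03, 0, 0.05]
    - [0, 0, 0, 0.012, 0.045, 0, 0.05]
    - [0, 0, 0, 0.012, 0.045, 0, 0.05]
    - [0, 0, 0, 0.01, 0.04, 0, 0.05]
    - [0, 0, 0, 0.006, 0.0214, 0, 0.05]

```text
clock: 15.7
eef_pos: [481.5, -119.1, 47.9]
tool_rot: [3.141, -0.003, 2.625]
force: [-0.0, -0.6, -0.0]
width: 57.6
gripper_force: 64.1
```

move_arm:
  steps:
    - [0, 0, 0, 0, 0, 0, 0.05]
    - [0, 0, 0, 0, 0, 0, 0.05]

```text
clock: 15.9
eef_pos: [481.1, -123.6, 48.3]
tool_rot: [-3.141, -0.001, 2.622]
force: [-0.0, -0.7, 0.6]
width: 58.0
gripper_force: 64.1
```

```bash
python3 see.py
```

```text
[ 481.1 -123.6   48.3] [-3.1 -0.   2.6] 58.01495504058141 64.11963701248169 [-0.  -0.7  0.6]
scene 0.6 [ 481.2 -126.7   71.5]
scene 0.49 [ 482.8 -124.7   30.6]
```

Next correct x by about +2 mm and go down to just above the pile.

move_arm:
  steps:
    - [0, 0, 0, 0.002, -0.001, -0.008, 0.05]
    - [0, 0, 0, 0, 0, -0.008, 0.05]
    - [0, 0, 0, 0, 0, -0.005, 0.05]
    - [0, 0, 0, 0, 0, 0, 0.05]
    - [0, 0, 0, 0, 0, 0, 0.05]

```text
clock: 16.6
eef_pos: [483.4, -124.8, 27.8]
tool_rot: [-3.141, -0.001, 2.62]
force: [0.0, 0.7, -0.1]
width: 57.7
gripper_force: 64.1
```

```bash
python3 see.py
python3 - <<'E'
import cv2,numpy as np
from h import px
im=cv2.imread("pics/last_scene.png"); u,v=map(int,px("scene",(485,-122,40))); cv2.imwrite("pics/c8.png",cv2.resize(im[v-30:v+30,u-35:u+35],None,fx=8,fy=8,interpolation=cv2.INTER_CUBIC))
E
```

```text
[ 483.4 -124.8   27.8] [-3.1 -0.   2.6] 57.70332757146841 64.11965847015381 [ 0.   0.7 -0.1]
scene 0.7 [ 487.6 -123.6   52.6]
scene 0.48 [ 481.7 -125.1   28.5]
scene 0.25 [ 486.4 -125.1    8. ]
```

View pics/c8.png

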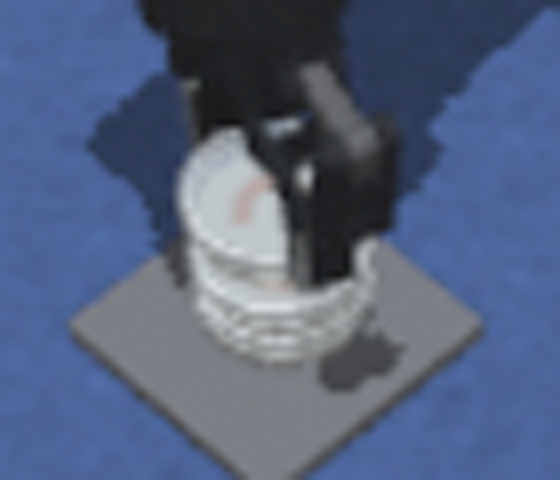

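Crop c8: the held dish's left edge at (180,190) stands slightly left of the pile's (192,270), with a gap between. I check that against the camera's lean by comparing model silhouettes.

Run:
```python
from m import *
im=cv2.imread("pics/last_scene.png"); u,v=map(int,px("scene",(485,-122,40)))
for nm,p in {"base":(482.5,-124.4,10),"A":(482.8,-123.2,26),"B53":(482.5,-124.4,53)}.items():
    h=hull("scene",*p)[:,0]; print(nm,"left edge crop x",8*(h[:,0].min()-u+35),"right",8*(h[:,0].max()-u+35),"bottom",8*(h[:,1].max()-v+30))
g=cv2.cvtColor(im,cv2.COLOR_BGR2HSV)
W=(g[...,1]<70)&(g[...,2]>150)
for r in range(v-30,v+20,2):
    c=np.nonzero(W[r,u-35:u+35])[0]; print(8*(r-v+30),8*c.min() if len(c) else None,8*c.max()+8 if len(c) else None,end="; ")
```

```text
base left edge crop x 190.97058 right 373.22632 bottom 364.2777
A left edge crop x 189.56177 right 373.75732 bottom 337.53406
B53 left edge crop x 179.82202 right 367.29077 bottom 285.64185
0 None None; 16 None None; 32 None None; 48 None None; 64 None None; 80 None None; 96 None None; 112 None None; 128 None None; 144 208 240; 160 192 256; 176 184 312; 192 176 280; 208 184 280; 224 192 280; 240 192 376; 256 192 368; 272 192 376; 288 200 368; 304 192 360; 320 208 344; 336 224 320; 352 264 296; 368 None None; 384 None None;
```

The model edges match (180 predicted, 180 seen), so it is aligned. I lower it.

move_arm:
  steps:
    - [0, 0, 0, 0, 0, -0.005, 0.05]
    - [0, 0, 0, 0, 0, -0.003, 0.05]
    - [0, 0, 0, 0, 0, -0.0015, 0.05]
    - [0, 0, 0, 0, 0, 0, 0.05]

```text
clock: 17.2
eef_pos: [483.5, -124.8, 18.3]
tool_rot: [-3.141, -0.001, 2.62]
force: [0.2, 0.6, -0.6]
width: 57.6
gripper_force: 64.1
```

move_arm:
  steps:
    - [0, 0, 0, 0, 0, -0.001, 0.05]
    - [0, 0, 0, 0, 0, 0, 0.05]

```text
clock: 17.4
eef_pos: [483.7, -124.8, 17.5]
tool_rot: [-3.142, -0.0, 2.62]
force: [-1.2, 0.0, -0.1]
width: 57.5
gripper_force: 64.1
```

move_arm:
  steps:
    - [0, 0, 0, 0, 0, -0.001, 0.05]
    - [0, 0, 0, 0, 0, 0, 0.05]

```text
clock: 17.6
eef_pos: [483.8, -124.8, 16.6]
tool_rot: [3.142, 0.0, 2.62]
force: [-0.0, 0.4, -0.5]
width: 58.0
gripper_force: 64.1
```

move_arm:
  steps:
    - [0, 0, 0, 0, 0, -0.0007, 0.05]
    - [0, 0, 0, 0, 0, 0, 0.05]

```text
clock: 17.8
eef_pos: [483.8, -124.9, 16.6]
tool_rot: [3.141, 0.0, 2.62]
force: [-1.1, 0.8, 6.3]
width: 57.7
gripper_force: 64.8
```

Contact. Release and rise straight up.

move_arm:
  steps:
    - [0, 0, 0, 0, 0, 0, 0.063]
    - [0, 0, 0, 0, 0, 0, 0.068]
    - [0, 0, 0, 0, 0, 0, 0.08]
    - [0, 0, 0, 0, 0, 0, 0.08]
    - [0, 0, 0, 0, 0, 0.01, 0.08]

```text
clock: 18.3
eef_pos: [482.7, -124.6, 25.3]
tool_rot: [-3.141, -0.002, 2.62]
force: [-0.3, 0.1, -0.3]
width: 80.0
gripper_force: 0.0
```

move_arm:
  steps:
    - [0, 0, 0, 0, 0, 0.04, 0.08]
    - [0, 0, 0, 0, 0, 0.045, 0.08]
    - [0, 0, 8, 0, 0, 0.045, 0.08]
    - [0, 0, 8, 0, 0.04, 0.02, 0.07]
    - [0, 0, 8, 0, 0.045, 0, 0.06]

```text
clock: 18.8
eef_pos: [486.3, -41.0, 180.1]
tool_rot: [-3.141, 0.009, 3.04]
force: [1.0, 0.8, -0.7]
width: 60.3
gripper_force: 0.0
```

move_arm:
  steps:
    - [0, 0, 8, 0.003, 0.035, 0, 0.05]
    - [0, 0, 8, 0.004, 0.048, 0, 0.045]
    - [0, 0, 0, 0.004, 0.048, 0, 0.045]
    - [0, 0, 0, 0.004, 0.048, 0, 0.045]
    - [0, 0, 0, 0.004, 0.045, 0, 0.045]

```text
clock: 19.3
eef_pos: [502.5, 186.3, 176.7]
tool_rot: [3.141, 0.001, -2.964]
force: [0.7, -0.1, -0.1]
width: 44.8
gripper_force: 0.0
```

```bash
python3 pile.py
```

```text
[502.5 186.3 176.7] [ 3.1  0.  -3. ] 44.80451302269908
scene 0.83 [ 328.2 -295.3   -2.2]
scene 0.65 [ 484.5 -122.9   26.3]
scene 0.59 [ 550.5 -355.4   -2. ]
scene 0.55 [ 486.8 -127.4   39.9]
scene 0.49 [761.9   2.9   7. ]
scene 26 47 ((490.8647766113281, -118.40936279296875), 28.213838577270508) [ 503.4 -113.    24.9]
scene 42 46 ((487.58685302734375, -120.50375366210938), 29.398902893066406) [ 499.5 -107.8   41.5]
scene 58 337 ((483.3487854003906, -123.52154541015625), 31.71803092956543) [ 485.3 -123.7   57.7]
top 0.9 [ 546.2 -356.6   -5.4]
top 0.76 [ 330.  -293.6   -0.7]
top 0.75 [ 430.  -406.7   -4.9]
top 0.74 [ 479.5 -127.2   36.4]
top 0.73 [570.5 246.4   0.3]
top 58 351 ((483.23321533203125, -123.87677001953125), 29.87775421142578) [ 483.  -123.7   57.1]
```

The pile is good: the top dish is at (483,-124) at the right height. Next is the lid grip.

move_arm:
  steps:
    - [0, 0, 1, 0.004, 0.025, 0, 0.045]
    - [0, 0, 0, 0.0035, 0.0207, 0, 0.045]
    - [0, 0, 0, 0, 0, -0.02, 0.045]
    - [0, 0, 0, 0, 0, -0.015, 0.045]
    - [0, 0, 0, 0, 0, 0, 0.045]

```text
clock: 20.0
eef_pos: [509.0, 226.9, 139.5]
tool_rot: [-3.139, -0.004, -2.95]
force: [-0.5, 0.3, -0.6]
width: 45.0
gripper_force: 0.0
```

Run:
```python
from m import *
s=telemetry.read_state(); print(s["eef_pos"],s["tool_rot"].round(3),s["force"])
ims=[]
for n in("top","scene"):
    im,d=eyes.get_image(n)
    for r in finder.pinpoint(n,"lid_grip"): print(n,round(r["confidence"],2),w(n,r["location"]))
    u,v=map(int,px(n,(510,232,142))); ims.append(cv2.resize(im[v-35:v+25,u-40:u+40],None,fx=5,fy=5,interpolation=cv2.INTER_CUBIC))
    P=cloud(n,d); Q=P[(np.hypot(P[...,0]-510,P[...,1]-232)<60)&(im.max(2)<60)&(P[...,2]>125)]; print("dark",Q[np.argsort(Q[:,2])][:6].round().tolist())
cv2.imwrite("pics/c9.png",np.hstack(ims))
```

```text
[509.  226.9 139.5] [-3.1 -0.  -3. ] [-0.5  0.3 -0.6]
top 0.87 [507.5 233.5 138.1]
top 0.38 [ 490.1 -124.4   -2.5]
dark [[509.0, 188.0, 210.0], [505.0, 191.0, 210.0], [502.0, 196.0, 210.0], [502.0, 198.0, 211.0], [507.0, 190.0, 211.0], [509.0, 195.0, 214.0]]
scene 0.97 [510.3 229.8 141.8]
dark [[521.0, 198.0, 173.0], [522.0, 196.0, 173.0], [509.0, 261.0, 173.0], [510.0, 263.0, 179.0], [511.0, 261.0, 179.0], [523.0, 198.0, 179.0]]
```

View pics/c9.png

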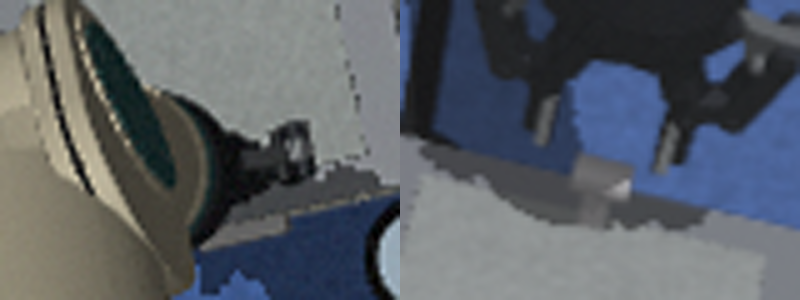

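Crop c9 (scene half): both fingers at (545,120) and (670,150) straddle the bar at (600,180). The midpoint needs about +4 mm in y. Tips are about 30 mm behind the reported TCP, so I go down to TCP z ≈ 98.

move_arm:
  steps:
    - [0, 0, 0, 0.001, 0.003, 0, 0.045]
    - [0, 0, 0, 0, 0.001, -0.01, 0.045]
    - [0, 0, 0, 0, 0, -0.015, 0.045]
    - [0, 0, 0, 0, 0, -0.012, 0.045]
    - [0, 0, 0, 0, 0, 0, 0.045]

```text
clock: 20.7
eef_pos: [509.7, 233.3, 102.0]
tool_rot: [-3.141, -0.004, -2.947]
force: [-0.2, -0.8, -0.3]
width: 44.8
gripper_force: 0.0
```

move_arm:
  steps:
    - [0, 0, 0, 0, -0.001, -0.004, 0.04]
    - [0, 0, 0, 0, 0, 0, 0.02]
    - [0, 0, 0, 0, 0, 0, 0.02]
    - [0, 0, 0, 0, 0, 0, 0.02]
    - [0, 0, 0, 0, 0, 0, 0.02]

```text
clock: 21.2
eef_pos: [511.4, 232.0, 100.1]
tool_rot: [-3.141, -0.0, -2.948]
force: [-0.1, -4.3, 0.1]
width: 24.8
gripper_force: 58.9
```

Gripped. I lift along the arc about the hinge.

move_arm:
  steps:
    - [0, 0, 0, 0.0025, 0.0005, 0.009, 0.02]
    - [0, 0, 0, 0.0032, 0.0006, 0.0087, 0.02]
    - [0, 0, 0, 0.0036, 0.0007, 0.0085, 0.02]
    - [0, 0, 0, 0.004, 0.0008, 0.0084, 0.02]
    - [0, 0, 0, 0, 0, 0, 0.02]

```text
clock: 21.7
eef_pos: [525.1, 234.7, 135.3]
tool_rot: [-3.141, 0.0, -2.947]
force: [2.7, -5.2, -9.5]
width: 24.4
gripper_force: 59.6
```

move_arm:
  steps:
    - [0, 0, 0, 0.0044, 0.0009, 0.0081, 0.02]
    - [0, 0, 0, 0.005, 0.001, 0.0079, 0.02]
    - [0, 0, 0, 0.0054, 0.001, 0.0075, 0.02]
    - [0, 0, 0, 0.0058, 0.0012, 0.0072, 0.02]
    - [0, 0, 0, 0, 0, 0, 0.02]

```text
clock: 22.2
eef_pos: [544.9, 238.6, 165.1]
tool_rot: [-3.14, -0.002, -2.948]
force: [2.0, -5.2, -12.6]
width: 25.0
gripper_force: 59.6
```

```bash
cat > ang.py <<'E'
from m import *
s=telemetry.read_state(); print(s["eef_pos"],s["force"],s["width"])
e=np.array([.981,.194,0]); f=np.array([-.194,.981,0])
C=np.array([579.5,246,0])   # case centre
o=[]
for n in("scene","top"):
    im,d=eyes.get_image(n); P=cloud(n,d); Q=(P-C); X=Q@e; Y=Q@f; Z=P[...,2]
    m=(abs(Y)<104)&(X<60)&(X>-110)&(Z>112)&(Z<230); L=np.c_[X[m],Y[m],Z[m]]
    k=cv2.cvtColor(im,cv2.COLOR_BGR2HSV)[m]; 
    # RANSAC plane z=a+b x (lid), then least squares
    best=0; rng=np.random.default_rng(0)
    for _ in range(400):
        i,j=rng.choice(len(L),2,False); dx=L[i,0]-L[j,0]
        if abs(dx)<30: continue
        b=(L[i,2]-L[j,2])/dx; a=L[i,2]-b*L[i,0]; t=abs(L[:,2]-a-b*L[:,0])<4
        if t.sum()>best: best=t.sum(); T=t
    b,a=np.polyfit(L[T,0],L[T,2],1); print(n,"lid",best,len(L),"angle",round(-np.arctan(b),4),"z at X=90:",round(a+90*b,1))
    p=(Y>112)&(Y<140)&(X<75)&(X>-60)&(Z>102)&(Z<180); B=np.c_[X[p],Z[p]]
    for _ in range(4):
        b,a=np.polyfit(B[:,0],B[:,1],1); B=B[abs(B[:,1]-a-b*B[:,0])<5]
    print(n,"ptr",len(B),"angle",round(-np.arctan(b),4),"z at X=90",round(a+90*b,1))
    u,v=map(int,px(n,(560,300,150))); o.append(cv2.resize(im[v-45:v+45,u-60:u+60],None,fx=3.3,fy=3.3,interpolation=cv2.INTER_CUBIC))
cv2.imwrite("pics/c10.png",np.hstack(o))
E
python3 ang.py
```

```text
[544.9 238.6 165.1] [  2.   -5.2 -12.6] 25.042060808214444
scene lid 5760 6416 angle 0.4391 z at X=90: 108.4
scene ptr 242 angle 0.4595 z at X=90 105.7
top lid 1939 2054 angle 0.4319 z at X=90: 107.7Traceback (most recent call last):
  File "ang.py", line 20, in <module>
    b,a=np.polyfit(B[:,0],B[:,1],1); B=B[abs(B[:,1]-a-b*B[:,0])<5]
        ~~~~~~~~~~^^^^^^^^^^^^^^^^^
    raise TypeError("expected non-empty vector for x")
TypeError: expected non-empty vector for x
```

```bash
cat > ang2.py <<'E'
from m import *
from scipy.optimize import least_squares
e=np.array([.981,.194,0]); f=np.array([-.194,.981,0]); C=np.array([579.5,246,0])
def svdfit(A):
    for _ in range(6):
        c=A.mean(0); U=np.linalg.svd(A-c,full_matrices=False)[2]; r=abs((A-c)@U[1]); A=A[r<max(2.5*r.std(),2)]
    d=U[0]; return np.arctan(-d[1]/d[0]),c,len(A)
def con(A,h,off): # hinge-constrained angle
    g=lambda t:(A[:,1]-100)*np.cos(t)+ (A[:,0]-h)*np.sin(t)-off
    return least_squares(lambda t:g(t[0]),[.45],loss="soft_l1").x[0]
R_={}
for rep in range(3):
  for n in("scene","top"):
    im,d=eyes.get_image(n); P=cloud(n,d); Q=P-C; X=Q@e; Y=Q@f; Z=P[...,2]
    pl=108+(90-X)*np.tan(.45)
    m=(abs(Y)<104)&(X<80)&(X>-65)&(abs(Z-pl)<12)
    A=np.c_[X[m],Z[m]]; a,c,k=svdfit(A); lc=con(A,90,8)
    pb=104+(90-X)*np.tan(.456)
    m=(Y>113)&(Y<145)&(X<72)&(X>-20)&(abs(Z-pb)<12); B=np.c_[X[m],Z[m]]
    if len(B)>20: b,cb,kb=svdfit(B); pc=con(B,90,3)
    else: b=pc=np.nan; kb=0
    print(n,"lid svd %.3f con %.3f n%d | ptr svd %.3f con %.3f n%d"%(a,lc,k,b,pc,kb))
cv2.imwrite("pics/now.png",im)
for n in("scene","top"):
    im,_=eyes.get_image(n)
    for k in("lid_edge","pointer_tip","lid_hinge"):
        for r in finder.pinpoint(n,k)[:1]:
            p=w(n,r["location"]); print(n,k,round(r["confidence"],2),p,(p-C)@e,(p-C)@f)
    if n=="scene":
        u,v=map(int,px(n,(560,300,150))); cv2.imwrite("pics/c10.png",cv2.resize(im[v-50:v+60,u-55:u+55],None,fx=5,fy=5,interpolation=cv2.INTER_CUBIC))
E
python3 ang2.py
```

```text
scene lid svd 0.441 con 0.431 n4718 | ptr svd 0.457 con 0.489 n137
top lid svd 0.438 con 0.422 n1597 | ptr svd nan con nan n0
scene lid svd 0.439 con 0.430 n4719 | ptr svd 0.462 con 0.487 n161
top lid svd 0.438 con 0.423 n1610 | ptr svd nan con nan n0
scene lid svd 0.440 con 0.430 n4721 | ptr svd 0.470 con 0.487 n156
top lid svd 0.439 con 0.422 n1607 | ptr svd nan con nan n0
scene pointer_tip 0.78 [540.6 362.2 148.1] -15.662149447128618 121.50958718909962
scene lid_hinge 0.92 [659.9 260.3 100.7] 81.61505851668062 -1.531512833778179
top lid_edge 0.71 [764.4   5.8  -1.1] 134.79304689617592 -271.52381316553016
top lid_hinge 0.75 [666.5 259.8  97.9] 88.048469319845 -3.369103380206495
```

View pics/c10.png

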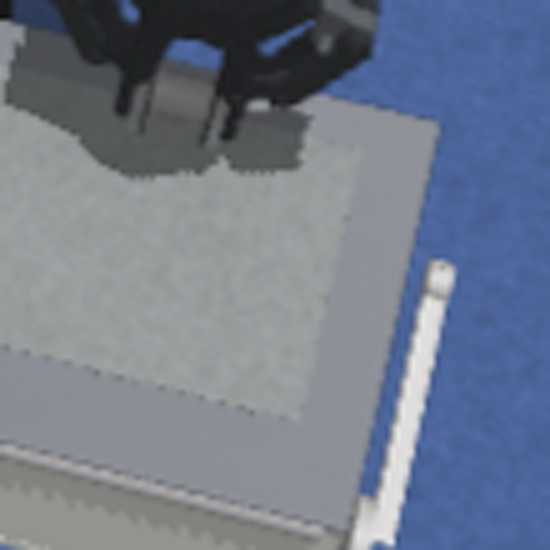

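Crop c10: the fingers hold the bar at (185,100), and the lid edge from (440,125) to (350,520) is nearly parallel to the pointer from (440,275) to (375,540). I refine the pointer angle without its disc, averaging frames.

```bash
cat > ang3.py <<'E'
from m import *
e=np.array([.981,.194,0]); f=np.array([-.194,.981,0]); C=np.array([579.5,246,0])
def fit(A):
    k=np.ones(len(A),bool)
    for _ in range(5):
        c=np.median(A[k],0); c=A[k].mean(0); U=np.linalg.svd(A[k]-c,full_matrices=False)[2]; r=abs((A-c)@U[1]); k=r<3
    return np.arctan(-U[0][1]/U[0][0]),c,k.sum()
def go(n,im,d,tag,ero):
    P=cloud(n,d); Q=P-C; X=Q@e; Y=Q@f; Z=P[...,2]
    for x0,x1 in((-25,72),(0,68),(3,60)):
        m=((Y>110)&(Y<140)&(X<x1)&(X>x0)&(abs(Z-104-(90-X)*.49)<10)&(im.max(2)>140)).astype(np.uint8)
        if ero: m=cv2.erode(m,np.ones((1,3)))
        m=m>0
        if m.sum()<15: print(tag,x0,"few",m.sum()); continue
        t,c,k=fit(np.c_[X[m],Z[m]]); print(tag,(x0,x1),"ptr %.3f n%d"%(t,k),"Y",Y[m].mean(),"perp at hinge",(c[1]-100)*np.cos(t)+(c[0]-90)*np.sin(t))
    m=(abs(Y)<104)&(X<80)&(X>-65)&(abs(Z-108-(90-X)*.47)<10); t,c,k=fit(np.c_[X[m],Z[m]]); print(tag,"lid %.3f n%d"%(t,k),"perp",(c[1]-100)*np.cos(t)+(c[0]-90)*np.sin(t))
def avg(n,N):
    D=[eyes.get_image(n) for _ in range(N)]; a=np.stack([x[1] for x in D]); a[a<=0]=np.nan
    return D[-1][0],np.nan_to_num(np.nanmedian(a,0)).astype(np.float32)
if __name__=="__main__":
    import warnings; warnings.simplefilter("ignore")
    for ero in(0,1):
        for n in("scene","top"): go(n,cv2.imread(f"pics/{n}0.png"),np.load(n+"0.npy"),n+"0"+str(ero),ero)
    im,d=avg("scene",12)
    for ero in (0,1): go("scene",im,d,"now"+str(ero),ero)
    s=telemetry.read_state(); print(s["clock"],s["eef_pos"],s["force"])
E
python3 ang3.py
```

```text
scene00 (-25, 72) ptr 0.439 n194 Y 122.31695486596655 perp at hinge 6.6089257597389555
scene00 (0, 68) ptr 0.425 n156 Y 122.37936946255468 perp at hinge 7.419994869649091
scene00 (3, 60) ptr 0.429 n126 Y 122.28331643871637 perp at hinge 7.076683529324956
scene00 lid 0.176 n451 perp 5.520931030408199
top00 (-25, 72) ptr 0.461 n104 Y 123.09763612866995 perp at hinge 4.71100678402572
top00 (0, 68) ptr 0.435 n78 Y 123.04668558734316 perp at hinge 6.1855316712332495
top00 (3, 60) ptr 0.446 n66 Y 123.08097766281891 perp at hinge 5.375610041213804
top00 lid 0.273 n265 perp 3.335868305619538
scene01 (-25, 72) ptr 0.446 n126 Y 122.2650304763887 perp at hinge 6.161181208108609
scene01 (0, 68) ptr 0.431 n103 Y 122.29581316648975 perp at hinge 6.974604151842673
scene01 (3, 60) ptr 0.429 n85 Y 122.20797678246389 perp at hinge 7.178756845286838
scene01 lid 0.176 n451 perp 5.520931030408199
top01 (-25, 72) ptr 0.460 n47 Y 123.06505857653134 perp at hinge 4.984397563993049
top01 (0, 68) ptr 0.437 n35 Y 123.04213356279986 perp at hinge 6.096762242750604
top01 (3, 60) ptr 0.436 n30 Y 123.02475051069173 perp at hinge 6.094972137497251
top01 lid 0.273 n265 perp 3.335868305619538
now0 (-25, 72) ptr 0.448 n220 Y 122.30548938804245 perp at hinge 5.952162465099033
now0 (0, 68) ptr 0.437 n182 Y 122.24512122596786 perp at hinge 6.529086830732659
now0 (3, 60) ptr 0.433 n150 Y 122.28846479199393 perp at hinge 6.771392056734552
now0 lid 0.439 n7028 perp 6.962405431385285
now1 (-25, 72) ptr 0.447 n145 Y 122.27695395359342 perp at hinge 6.104019030671594
now1 (0, 68) ptr 0.436 n120 Y 122.23744242160974 perp at hinge 6.704452617871674
now1 (3, 60) ptr 0.432 n97 Y 122.25925198226051 perp at hinge 6.940870375559417
now1 lid 0.439 n7028 perp 6.962405431385285
23.6 [544.3 238.4 164.5] [  2.4  -5.  -11.5]
```

Run:
```python
import warnings; warnings.simplefilter("ignore")
from ang3 import *
im,d=avg("scene",12); P=cloud("scene",d); Q=P-C; X=Q@e; Y=Q@f; Z=P[...,2]
c0=np.cos(.439); s0=np.sin(.439)
perp=(Z-100)*c0+(X-90)*s0; along=(90-X)*c0+(Z-100)*s0
V=im.max(2)
for a0,a1 in((25,40),(40,55),(55,70),(70,85),(85,100),(100,106),(106,124)):
    A=(along>a0)&(along<=a1)
    l=A&(Y>80)&(Y<106)&(abs(perp-7)<5); b=A&(Y>114)&(Y<132)&(abs(perp-6)<9)&(V>140)
    q=perp[b]; print((a0,a1),"lid %.2f"%np.median(perp[l]),"bar med %.2f p75 %.2f p90 %.2f n%d"%(np.median(q),*np.percentile(q,[75,90]),len(q)),"sd %.2f"%q.std())
```

```text
(25, 40) lid 6.43 bar med 6.57 p75 6.87 p90 7.12 n37 sd 1.37
(40, 55) lid 6.46 bar med 6.46 p75 6.92 p90 7.40 n39 sd 0.96
(55, 70) lid 6.41 bar med 6.35 p75 6.77 p90 6.89 n37 sd 1.33
(70, 85) lid 6.72 bar med 6.25 p75 6.72 p90 7.43 n37 sd 1.32
(85, 100) lid 6.29 bar med 6.43 p75 6.82 p90 7.02 n39 sd 1.49
(100, 106) lid 6.28 bar med 6.25 p75 6.94 p90 7.68 n14 sd 1.00
(106, 124) lid 6.18 bar med 9.93 p75 10.49 p90 11.78 n43 sd 2.18
```

The bar and the lid surface are flush along the whole bar, within about 0.2 mm. Only the end disc stands proud, and it had biased the first estimate. The lid is at the pointer's angle and held, so I hand in.

```bash
python3 -c "
from cell import telemetry,ctrl
s=telemetry.read_state(); print(s['clock'],s['width'],s['gripper_force'],s['force']); print(ctrl.finish_job())"
```

```text
24.2 24.885349535815934 59.75033104419708 [  1.80784922  -4.21349352 -11.7750409 ]
the job is handed in; nothing more can be done
None
```

Job handed in at 24.2 s: both dishes are stacked squarely on the base dish and released, and the lid is held open at about 0.44 rad, flush with the pointer bar to about 0.2 mm by depth measurement; the judge's verdict was not shown.

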